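Shut the open chip box and dock it with a fingertip

TASK

One of the two chip boxes in the docks stands part-way out with its lid left open. Touching it only lightly with the fingertips, gripping and lifting nothing, swing that lid down until it is fully shut, then push the box straight back in its dock until it meets the rear stop under the hold-down lip. Do not touch the other two chip boxes or the jar and the two vials behind the docks, and take the hand clear.

Things in the scene. Friction and masses are not known exactly. Their poses are not given: they have to be found in the camera images.
- chip_box: the open chip box: loose black box of small chips with a clear lid, blue tape along the lid's free edge, 66 x 66 mm, 20 mm high when shut, about 150 g. Origin: under its middle; x points to its hinge side (rear), z up. Body x -32 to +34 mm, y -33 to +33. Lid hinge along y at x = +34, z = +14 mm. The shut lid's lip (16 mm wide, z 16 to 19 mm) juts out at the front to x = -36 mm.
- chip_box_lid (a joint): angle of the open box's clear lid, rad: 0 shut, 1.57 upright, positive opens toward the rear. The hinge is slightly stiff and damped (0.01 N m plus 0.05 N m per rad/s): the lid stays where it is left and does not fall by itself; swung fast it drags the box along. When shut its top is 20 mm above the box's underside, that is 6 mm beyond the hinge line.
- lid_edge (a point): middle of the free (front) edge of that lid, on its outer face, under the strip of blue tape; 66 mm from the hinge line
- dock_a: dock of the open box: fixed aluminium cradle 146 x 92 mm, x to its rear stop, z up. Origin: on the table under the middle of the seated box; the box is home with its origin at x = 0 to +2 mm here (at +2 mm it lies on the stop). Floor plate 4 mm thick, x -90 to +56 mm; guide rails 70 mm apart, 16 mm high, x -38 to +47 mm.
- dock_a_lip (a point): middle of the front edge of that dock's hold-down lip, on its underside: 28 mm above the table, 25.5 mm behind the dock's origin. The steel lip is 70 mm wide, 3.5 mm thick and 22 mm deep and covers the seated box's rear edge; the face of the rear stop lies 10.5 mm behind this point.
- box_b: a second chip box of the same make, shut and seated in its own dock of the same shape, beside the first (either side); origin: middle of its underside. Leave alone.
- box_c: a third chip box of the same make, shut, standing loose on the table behind the docks; origin: middle of its underside. Leave alone.
- blue_jar: white jar with a blue screw lid, 61 mm across, 48 mm high, loose; origin: middle of its underside. Leave alone.
- yellow_vial: small white vial with a yellow cap, 22 mm across, 46 mm high, loose; origin: middle of its underside. Leave alone.
- red_vial: small white vial with a red cap, 22 mm across, 46 mm high, loose; origin: middle of its underside. Leave alone.
- camera_lens (a point): lowest point of the black camera lens that hangs fixed over the stencil fixture, right of the docks: 0.35 m above the table, its boom and camera above and behind it, about 0.1 m to each side. An arm that crosses from the right must pass in front of it (nearer the robot).

How it is judged:
By the outcome, as a careful person would: the job done as asked, in the order asked, and still so for the second after the job is handed in, with the robot touching nothing.
It also fails if it takes over 48 s, if anything falls off the work surface, if the arm or the gripper's body presses on something with over 40 N, if the wrist force passes 120 N, or if a joint passes its speed limit or range.

ROBOT

A 6-joint arm with a two-finger parallel gripper is mounted at the origin on a cart in front of the work surface, level with it; the furniture and walls round the work are solid. World frame = base frame: x ahead of the robot, y to its left, z up, the work surface at z = 0. Lengths are in m, angles in degrees, forces in N, time in s.
With the tool pointing down it reaches from about 0.4 to 0.825 m from the base axis. Payload 7 kg.
Tool frame: the origin (TCP) lies at the very end of the fingers, on their centre line; the grasp point (between the pads) lies 19 mm behind it (ctrl.hold_point_z is the distance from the TCP to the grasp point, in m); z points along the fingers, y is the line along which they close (so a half turn about z gives the same grasp; the last joint's range is limited). The gripper opens to 88 mm and grips with 3 to 60 N. Pads are 19 mm wide; open, the fingers measure 130 mm over their backs; the gripper's body (78 mm by 193 mm) begins 47 mm behind the grasp point.
Start: joints at [90.82, 20.546, 0.682, 0, -70.136, -16.507], TCP at [0.183, 0.65, 0.187] pointing down, gripper open.
Joint ranges: [-176.03, 176.03], [-82.01, 121.73], [-58.28, 71.71], [-173.87, 95.51], [-174.79, -0.11], [-173.66, 173.66]. Speed limits (degrees/s): [136.94, 136.94, 172.46, 180, 180, 180].

INTERFACE

Orientations are given as [roll, pitch, yaw] about the fixed x, y, z axes, in that order (R = Rz(yaw) Ry(pitch) Rx(roll)).
In Python, from plant import sensors, viewer, workorder, ctrl gives the robot as it stands.
- The arm moves only by the shell command python3 -m pendant 'ROWS'. ROWS is JSON, a list of rows, each a list of 3 entries, a list of its own where there are three numbers: the opening, from -1 (shut) to 1 (fully open), so that 0 is half open, then the shift along the tool's x, y, z in m, then the turn, a rotation vector about the tool's x, y, z in degrees. A call has 1 to 10 rows; each row is the pose to reach, as a shift and turn from the pose commanded when the call began, along the tool's axes at that moment; what a row does not reach only later rows make up. A row lasts 1/12 s, in which the tool goes at most 41.7 mm and 7.16 degrees, less where a joint would pass 70% of its speed; a pose out of reach is approached as far as the arm can. A call with a gripper value outside its range is refused whole. The fingers move at their own pace and stop on an object; the grip force is fixed at half the most. Time passes only in rows, so rows that repeat a pose let the fingers close. It gives the time, the measured TCP pose, the force, the opening and the grip force at its end, in the units of the state.
- sensors.get_obs(): the state, without advancing time (a new reading comes with each control period).
- viewer.snapshot(name): name is "side" or "top"; returns the picture (400x640x3 uint8, red, green, blue); there is no depth.
- viewer.camera_params(name): a dict with "fx", "fy", "cx", "cy" (pixels), "extrinsics" (4x4, takes a point from world to camera coordinates). Camera axes: x right, y up, looking along -z (the intrinsics and any distortion apply to the point x, -y, -z); pixel columns grow to the right and rows downward; lengths in m; the calibration is good to about 2 mm. A picture is of the moment at which its call begins. camera_params takes no time and is no camera call.
- workorder.close_job(): hands the job in; it is judged then, once.
The state is a dict: "clock": time; "joint_pos": joint angles; "qvel": joint speeds; "tau": joint torques, N m; "tool_pos": TCP position; "orientation": TCP orientation; "force": force on the tool from outside, world axes, zero at the start; "moment": the same for the moment, N m; "opening": finger opening in m; "gripper_force": force on a finger pad.
Only numpy, scipy, OpenCV 4.12 (cv2) and the standard library are available. Lean on these libraries where they do the work, as an engineer would, in place of code of your own. Each camera call takes 0.05 s, during which the arm holds its last target. There are 200 camera calls.

## Working session

There is one attempt and no reset: what is moved stays moved. The work goes in short steps, Python scripts to look and compute and a shell command to move; the robot and the scene stay as the last step left them, time stands still between calls to the robot, and variables do not carry over. Pictures are saved under pics/ and viewed, at most 10 in all, crops included, and the job is handed in when it is done.

```bash
mkdir -p pics
python3 - <<'E'
from plant import sensors, viewer, workorder, ctrl
import cv2
for n in("side","top"):
    cv2.imwrite(f"pics/{n}0.png",viewer.snapshot(n)[:,:,::-1]); p=viewer.camera_params(n); print(n,p)
o=sensors.get_obs();print(o['clock'],o['tool_pos'],o['orientation'],o['force'],ctrl.hold_point_z)
E
```

```text
side {'fx': 389.2867974125238, 'fy': 389.2867974125238, 'cx': 313.9178024861967, 'cy': 195.0121408908481, 'extrinsics': array([[-0.97292504, -0.23089514,  0.01021291,  0.60735919],
       [ 0.13010904, -0.51064966,  0.84988738, -0.19371087],
       [-0.19101965,  0.8282055 ,  0.52686539, -1.10828789],
       [ 0.        ,  0.        ,  0.        ,  1.        ]])}
top {'fx': 424.8367944887341, 'fy': 424.8367944887341, 'cx': 319.2017203576824, 'cy': 208.52635397543298, 'extrinsics': array([[-2.50417539e-02, -9.99685791e-01,  1.10907871e-03,
         1.72800340e-01],
       [ 9.97252323e-01, -2.49033935e-02,  6.97683678e-02,
        -5.68592941e-01],
       [-6.97188262e-02,  2.85315362e-03,  9.97562602e-01,
        -1.18588751e+00],
       [ 0.00000000e+00,  0.00000000e+00,  0.00000000e+00,
         1.00000000e+00]])}
0.1 [0.18241153 0.64937032 0.18611764] [ 1.79914274e+02 -9.28484961e-03 -1.56941449e+01] [ 0.58540841  0.87161436 -1.49892419] 0.0188
```

View pics/side0.png

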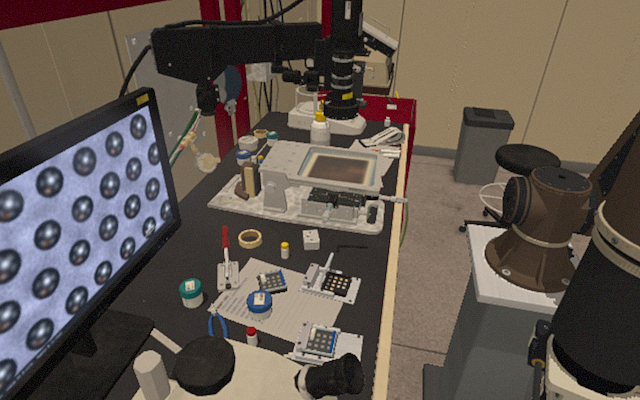

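View pics/top0.png

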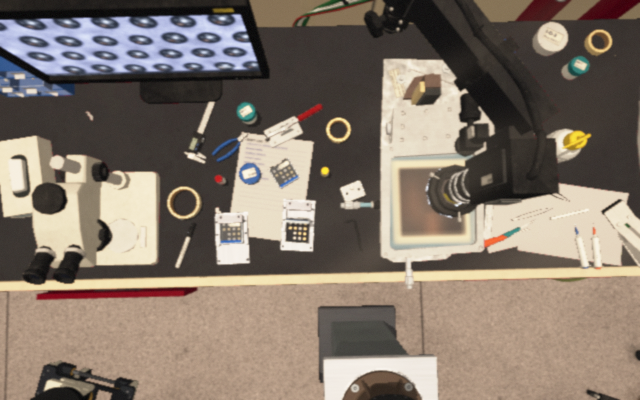

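Run:
```python
import cv2,numpy as np
s=cv2.imread('pics/side0.png')[225:375,230:380];t=cv2.imread('pics/top0.png')[145:270,200:325]
f=lambda i,k:cv2.resize(i,(400,400*i.shape[0]//i.shape[1]),interpolation=cv2.INTER_CUBIC)
cv2.imwrite('pics/c0.png',np.hstack([f(s,1),f(t,1)]))
```

```text
(no output)
```

View pics/c0.png

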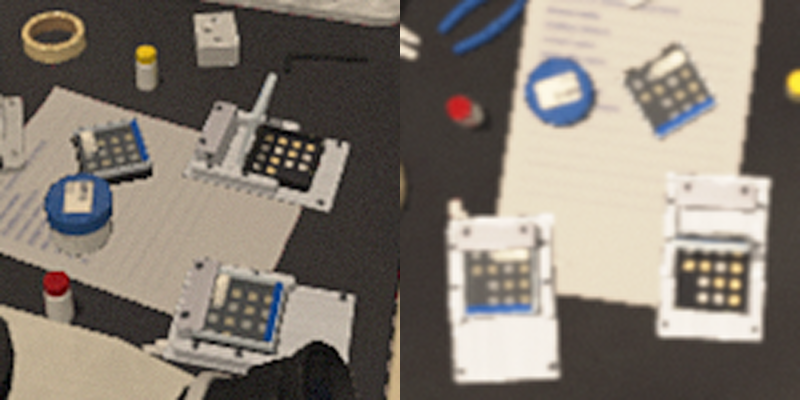

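```bash
cat > h.py <<'E'
import numpy as np
from plant import viewer
def ray(n,u,v):
    p=viewer.camera_params(n);E=np.array(p['extrinsics']);R=E[:3,:3]
    d=R.T@np.array([(u-p['cx'])/p['fx'],-(v-p['cy'])/p['fy'],-1]);return -R.T@E[:3,3],d
def onz(n,u,v,z):
    o,d=ray(n,u,v);return (o+d*(z-o[2])/d[2]).round(4)
def proj(n,P):
    p=viewer.camera_params(n);c=np.array(p['extrinsics'])@np.r_[P,1]
    return np.array([p['cx']+p['fx']*c[0]/-c[2],p['cy']-p['fy']*c[1]/-c[2]]).round(1)
E
python3 - <<'E'
from h import *
T=lambda x,y:((x-400)/3.2+200-.3,y/3.2+145-.3)
S=lambda x,y:(x/2.667+230-.3,y/2.667+225-.3)
for n,q,z in [('FL',(657,336),.004),('FR',(761,340),.004),('RR',(770,178),.004),('RL',(664,174),.004)]: print(n,onz('top',*T(*q),z))
for n,q,z in [('sFR',(350,142),.004),('sFL',(325,210),.004),('sRL',(187,172),.004)]: print(n,onz('side',*S(*q),z))
for n,q in [('bFL',(675,310)),('bFR',(750,312)),('bRR',(751,248)),('bRL',(676,248))]: print(n,onz('top',*T(*q),.018))
# lid edge: top view tape (white band 678-755,y 205-238), blue line?
print('tape top', [onz('top',*T(715,y),z) for y,z in((238,.018),(236,.08),(207,.08),(238,.08))])
print('lid side',ray('side',*S(270,75)))
# other dock, right crop
for n,q in [('oFR',(558,376)),('oFL',(455,381)),('oRR',(552,214)),('oRL',(447,216))]: print(n,onz('top',*T(*q),.004))
import cv2
i=cv2.imread('pics/top0.png');j=cv2.imread('pics/side0.png')
print(j.shape)
E
```

```text
FL [0.4588 0.2733 0.004 ]
FR [0.4529 0.1806 0.004 ]
RR [0.5978 0.169  0.004 ]
RL [0.6038 0.2643 0.004 ]
sFR [0.4523 0.1784 0.004 ]
sFL [0.4632 0.2734 0.004 ]
sRL [0.6007 0.2577 0.004 ]
bFL [0.4816 0.2557 0.018 ]
bFR [0.4782 0.1895 0.018 ]
bRR [0.5347 0.1873 0.018 ]
bRL [0.5364 0.2538 0.018 ]
tape top [array([0.5444, 0.219 , 0.018 ]), array([0.5432, 0.216 , 0.08  ]), array([0.5676, 0.2155, 0.08  ]), array([0.5415, 0.2161, 0.08  ])]
lid side (array([0.40441374, 0.95920802, 0.74234805]), array([ 0.12916228, -0.76246838, -0.65262771]))
oFR [0.4256 0.3621 0.004 ]
oFL [0.4234 0.4538 0.004 ]
oRR [0.5702 0.3655 0.004 ]
oRL [0.5708 0.4597 0.004 ]
(400, 640, 3)
```

Run:
```python
import cv2,numpy as np
s=cv2.imread('pics/side0.png')[245:305,295:370];t=cv2.imread('pics/top0.png')[192:257,270:330]
f=lambda i:cv2.resize(i,None,fx=400/i.shape[1],fy=400/i.shape[1],interpolation=cv2.INTER_CUBIC)[:430]
a,b=f(s),f(t);a=np.vstack([a,np.zeros((b.shape[0]-a.shape[0],400,3),np.uint8)])
cv2.imwrite('pics/c1.png',np.hstack([a,b]))
```

```text
(no output)
```

View pics/c1.png

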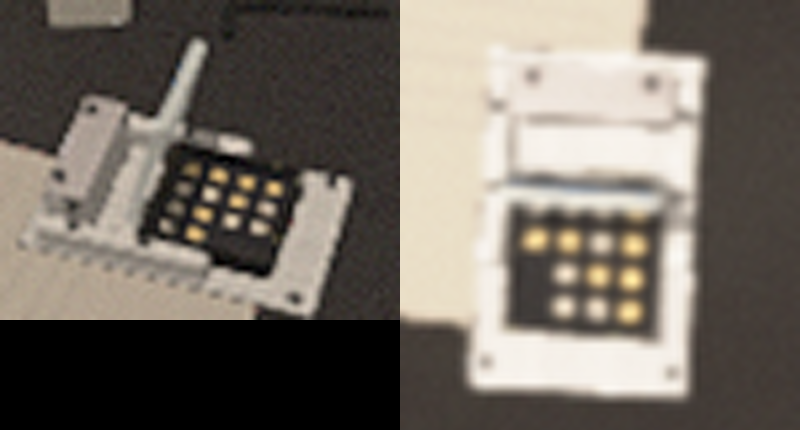

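Run:
```python
from h import *
yaw=np.radians(-3.6);u=np.array([np.cos(yaw),np.sin(yaw),0]);v=np.array([-u[1],u[0],0]);O=np.array([.545,.221,0])
w=lambda x,y,z:O+u*x+v*y+[0,0,z]
sc=lambda p:((p-[295,245]+.3)*5.333).round(); tc=lambda p:((p-[270,192]+.3)*6.667).round()
for bx in(-.033,):
  print('front',tc(proj('top',w(bx-.032,.033,.018))),tc(proj('top',w(bx-.032,-.033,.018))),'side',sc(proj('side',w(bx-.032,.033,.018))),sc(proj('side',w(bx-.032,-.033,.018))))
  print('lip',tc(proj('top',w(.0255,.035,.0315))),tc(proj('top',w(.0255,-.035,.0315))))
  for a in(75,80,85,90,95,100,105):
    c,s=np.cos(np.radians(a)),np.sin(np.radians(a)); L=lambda y,n:w(bx+.034-.066*c+n*s,y,.018+.066*s+n*c)
    print(a,L(0,.006),'top',tc(proj('top',L(0,.006))),tc(proj('top',L(0,0))),'side far',sc(proj('side',L(-.033,.006))),sc(proj('side',L(-.033,0))))
```

```text
front [101. 331.] [256. 337.] side [270. 261.] [300. 166.]
lip [103. 116.] [269. 123.]
75 [0.5347338  0.22164589 0.08330402] top [176. 199.] [175. 214.] side far [198.  43.] [209.  48.]
80 [0.54045705 0.22128582 0.0840392 ] top [176. 185.] [176. 200.] side far [187.  40.] [198.  44.]
85 [0.54622247 0.22092309 0.08427178] top [177. 171.] [176. 185.] side far [175.  37.] [187.  41.]
90 [0.55198619 0.22056047 0.084     ] top [177. 156.] [177. 171.] side far [164.  35.] [175.  38.]
95 [0.55770433 0.22020071 0.08322592] top [178. 142.] [177. 157.] side far [153.  34.] [164.  36.]
100 [0.56333338 0.21984656 0.08195542] top [179. 129.] [178. 143.] side far [141.  34.] [153.  35.]
105 [0.56883049 0.21950071 0.08019819] top [179. 115.] [179. 129.] side far [130.  35.] [142.  34.]
```

```bash
cat >> h.py <<'E'
from scipy.spatial.transform import Rotation as Ro
from plant import sensors
def shift(P,yaw=None):
    o=sensors.get_obs();R=Ro.from_euler('xyz',o['orientation'],degrees=True)
    s=R.inv().apply(np.array(P)-o['tool_pos'])
    r=None if yaw is None else (R.inv()*Ro.from_euler('xyz',[180,0,yaw],degrees=True)).as_rotvec(degrees=True).round(2)
    return s.round(4).tolist(),r
E
python3 - <<'E'
from h import *
print(shift([.574,.219,.15],-3.6))
E
```

```text
([0.4934, 0.3083, 0.0367], array([  0.09,  -0.  , -12.09]))
```

```bash
python3 -m pendant '[[-1,[0.49,0.31,0],[0,0,-12.1]],[-1,[0.49,0.31,0],[0,0,-12.1]],[-1,[0.49,0.31,0],[0,0,-12.1]],[-1,[0.49,0.31,0],[0,0,-12.1]],[-1,[0.49,0.31,0],[0,0,-12.1]],[-1,[0.49,0.31,0],[0,0,-12.1]],[-1,[0.49,0.31,0],[0,0,-12.1]],[-1,[0.49,0.31,0],[0,0,-12.1]],[-1,[0.49,0.31,0],[0,0,-12.1]],[-1,[0.49,0.31,0],[0,0,-12.1]]]'; python3 -c "
from h import *
print(shift([.574,.219,.15],-3.6))"
```

```text
clock: 0.93
tool_pos: [0.4621, 0.3383, 0.1869]
orientation: [-180.0, 0.0, -3.6]
force: [1.0, 0.9, 0.1]
opening: 0.0268
gripper_force: 0.0
([0.1191, 0.1121, 0.0369], array([-0.  ,  0.01,  0.03]))
```

```bash
python3 -m pendant '[[-1,[0.119,0.112,0.03],[0,0,0]],[-1,[0.119,0.112,0.03],[0,0,0]],[-1,[0.119,0.112,0.03],[0,0,0]],[-1,[0.119,0.112,0.03],[0,0,0]],[-1,[0.119,0.112,0.03],[0,0,0]],[-1,[0.119,0.112,0.03],[0,0,0]],[-1,[0.119,0.112,0.03],[0,0,0]]]'; python3 -c "
from h import *
import cv2
print(shift([.574,.219,.075],-3.6))
s=viewer.snapshot('side')[:,:,::-1][200:320,260:400];t=viewer.snapshot('top')[:,:,::-1][150:270,250:370]
f=lambda i:cv2.resize(i,(400,400),interpolation=cv2.INTER_CUBIC)
cv2.imwrite('pics/c2.png',np.hstack([f(s[:,:120]),f(t)]))"
```

```text
clock: 1.52
tool_pos: [0.5729, 0.2205, 0.1565]
orientation: [180.0, 0.0, -3.7]
force: [-0.1, 0.5, 1.1]
opening: 0.0004
gripper_force: 0.0
([0.0013, 0.0014, 0.0815], array([ 0.03,  0.05, -0.05]))
```

View pics/c2.png

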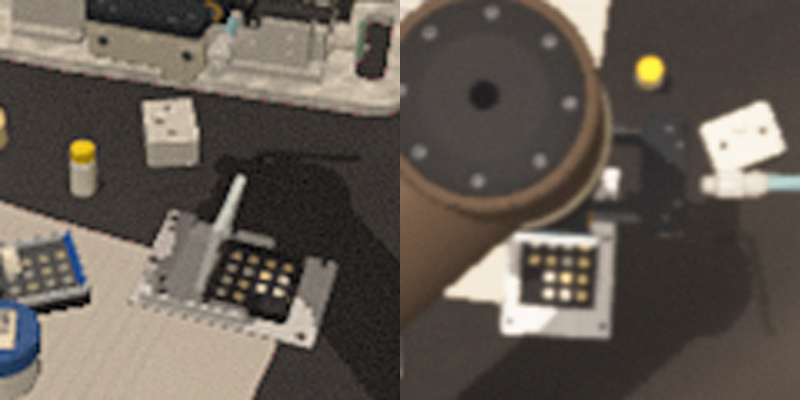

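```bash
python3 -c "
from h import *
import cv2
p=sensors.get_obs()['tool_pos']; print(p,proj('side',p),proj('top',p),proj('top',p+[0,0,.07]))
i=viewer.snapshot('side')[:,:,::-1].copy();j=viewer.snapshot('top')[:,:,::-1].copy()
cv2.imwrite('pics/c3.png',np.vstack([cv2.resize(i,(480,300)),cv2.resize(j,(480,300))]))"
```

```text
[0.57257193 0.22178916 0.15717142] [314.2 235.5] [294.1 205.4] [292.4 203.1]
```

View pics/c3.png

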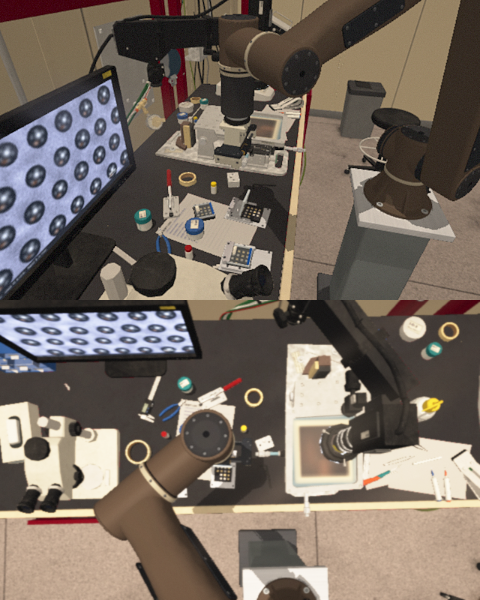

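```bash
python3 -c "
from h import *
import cv2
i=viewer.snapshot('side')[:,:,::-1][130:300,240:400]
cv2.imwrite('pics/c4.png',cv2.resize(i,None,fx=3.5,fy=3.5,interpolation=cv2.INTER_CUBIC))"
```

```text
(no output)
```

View pics/c4.png

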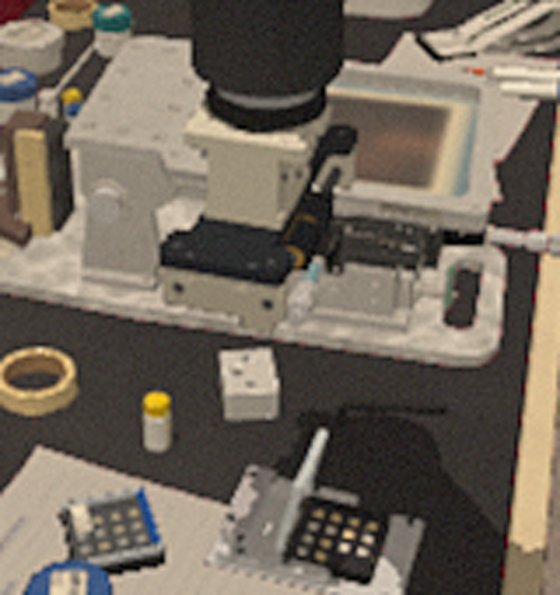

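```bash
python3 -c "
from h import *
import cv2
p=sensors.get_obs()['tool_pos']
C=lambda q:((proj('side',q)-[240,130])*3.5).round()
for d in [(.039,.097,.066),(-.039,.097,.066),(-.039,-.097,.066),(0,0,.066),(.0,.02,.03),(0,0,0),(0,.02,0),(.0,0,.2)]: print(d,C(p+d))
i=viewer.snapshot('side')[:,:,::-1][195:255,285:345]
a=cv2.imread('pics/side0.png')[195:255,285:345]
cv2.imwrite('pics/c5.png',cv2.resize(np.hstack([a,i]),(800,400),interpolation=cv2.INTER_CUBIC))"
```

```text
(0.039, 0.097, 0.066) [163. 369.]
(-0.039, 0.097, 0.066) [286. 388.]
(-0.039, -0.097, 0.066) [344. 225.]
(0, 0, 0.066) [261. 291.]
(0.0, 0.02, 0.03) [253. 351.]
(0, 0, 0) [260. 369.]
(0, 0.02, 0) [253. 387.]
(0.0, 0, 0.2) [263. 113.]
```

View pics/c5.png

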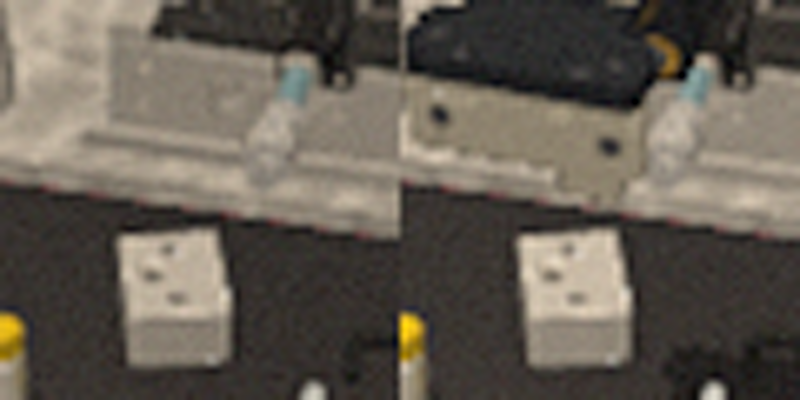

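```bash
cat >> h.py <<'E'
import cv2
def tip():
    a=cv2.imread('pics/side0.png').astype(int);b=viewer.snapshot('side')[:,:,::-1].astype(int)
    p=sensors.get_obs()['tool_pos'];q=proj('side',p);d=abs(b-a).sum(2)>70
    c0=int(q[0]);r0=int(q[1])
    print('tcp',p.round(4),'px',q)
    for r in range(r0-28,r0+14): print(r,''.join('#' if x else '.' for x in d[r,c0-22:c0+23]))
E
python3 -c "
from h import *
tip()"
```

```text
tcp [0.5726 0.2219 0.1573] px [314.2 235.4]
207 ################################.#...........
208 ..#.###########################..............
209 .......###.###################...............
210 .....###..........############...............
211 #.#######............#.#.####................
212 #########.........#..........................
213 #########....................................
214 ######..#.#####..............................
215 ####.............##.#.###....................
216 #####.................######.................
217 .#####.................####..................
218 ..#...#######................................
219 ........#...#########........................
220 ................##########.###...............
221 .................#############...............
222 ......................######.................
223 .........................##..................
224 .............................................
225 .............................................
226 .............................................
227 .............................................
228 ..
[... 343 characters left out ...]

235 .............................................
236 .............................................
237 .............................................
238 .............................................
239 .............................................
240 .............................................
241 .............................................
242 .............................................
243 .............................................
244 .............................................
245 .............................................
246 .............................................
247 .............................................
248 ......................................#......
```

```bash
python3 -m pendant '[[1,[0,0,0.02],[0,0,0]],[1,[0,0,0.03],[0,0,0]],[1,[0,0,0.03],[0,0,0]],[1,[0,0,0.03],[0,0,0]],[1,[0,0,0.03],[0,0,0]],[1,[0,0,0.03],[0,0,0]],[1,[0,0,0.03],[0,0,0]]]'; python3 -c "
from h import *
tip()
p=sensors.get_obs()['tool_pos']
for y in(.065,.044,-.044): print(y,proj('side',p+[0,y,0]),proj('top',p+[0,y,0]))
i=viewer.snapshot('side')[:,:,::-1][185:285,260:360];j=viewer.snapshot('top')[:,:,::-1][160:260,250:350]
cv2.imwrite('pics/c6.png',cv2.resize(np.hstack([i,j]),(800,400),interpolation=cv2.INTER_CUBIC))"
```

```text
clock: 2.45
tool_pos: [0.5734, 0.2212, 0.1277]
orientation: [-180.0, -0.1, -3.6]
force: [0.5, -0.2, 0.3]
opening: 0.0412
gripper_force: 0.0
tcp [0.5734 0.2211 0.1276] px [313.8 244.7]
216 #####################################........
217 ####################.################........
218 ####################################.........
219 ..##################################.........
220 #......############################.#........
221 ............#######################..........
222 ...........###.....###############...........
223 ..##.#####.#..#.........########.............
224 ###############...............#.#............
225 #################............#...............
226 ########################.###.................
227 ########################.#####...............
228 ########################..#####..............
229 ...####################...#####..............
230 ........#####......#######.####..............
231 ..............############.####..............
232 ...............###..######.####..............
233 ...............###########.###...............
234 ............
[... 586 characters left out ...]
6 .............................................
247 .............................................
248 .............................................
249 ........................................##...
250 ....................................#........
251 ........................................#....
252 ...........................................#.
253 ....................................#........
254 .............................................
255 .............................................
256 .............................................
257 .............................................
0.065 [307.4 261.8] [269.9 206.6]
0.044 [309.6 256.1] [278.  206.4]
-0.044 [317.8 234.2] [312.1 205.6]
```

View pics/c6.png

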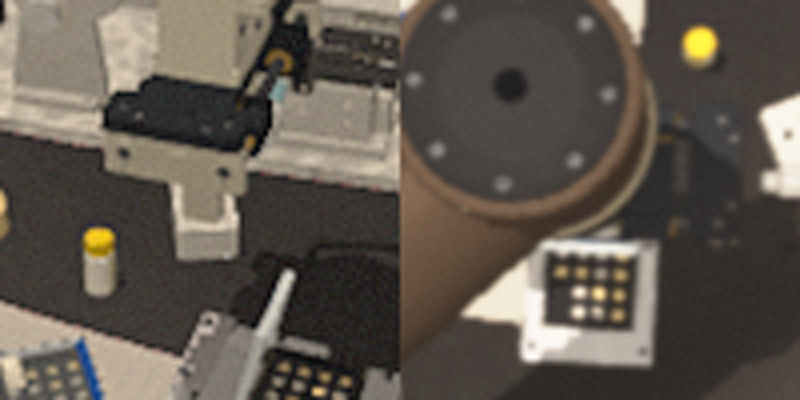

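```bash
python3 -m pendant '[[-1,[0,0,0.03],[0,0,0]],[-1,[0,0,0.05],[0,0,0]],[-1,[0,0,0.05],[0,0,0]],[-1,[0,0,0.05],[0,0,0]],[-1,[0,0,0.05],[0,0,0]],[-1,[0,0,0.05],[0,0,0]],[-1,[0,0,0.05],[0,0,0]],[-1,[0,0,0.05],[0,0,0]]]'; python3 -c "
from h import *
tip()
i=viewer.snapshot('side')[:,:,::-1];cv2.imwrite('pics/s7.png',i)"
```

```text
clock: 3.27
tool_pos: [0.5736, 0.2213, 0.0781]
orientation: [-179.9, -0.1, -3.6]
force: [-0.1, 0.2, -0.3]
opening: 0.0115
gripper_force: 0.0
tcp [0.5734 0.2212 0.0778] px [313.6 260. ]
232 ...........################....###...........
233 ..##........################....##...........
234 ............################....##.#.........
235 ............################..###............
236 ............################..###............
237 ####..#.##.#################.................
238 #########..##################................
239 ############.#################...............
240 ###############################..............
241 .############.#################..............
242 #############.#......##########..............
243 #############........#......###..............
244 #############...............###..............
245 #############..........##...###..............
246 #############..........###..###..............
247 .....########...........##..###..............
248 .........####...............##...............
249 ..................#######..###...............
250 ...........
[... 484 characters left out ...]

260 .............................................
261 .............................................
262 .............................................
263 ......................####...................
264 ......................######.....#......#....
265 ......................######.................
266 ..................#########.###..............
267 ..................#########.#####........#...
268 .................#########.######.....##.....
269 .................#########...####....##......
270 ................#########....................
271 ................#########....................
272 ...............#########.....##..............
273 ...............#########....####.............
```

```bash
python3 -c "
from h import *
a=cv2.GaussianBlur(cv2.imread('pics/side0.png'),(3,3),0).astype(int).sum(2)
b=cv2.GaussianBlur(cv2.imread('pics/s7.png'),(3,3),0).astype(int).sum(2)
for r in range(244,280): print(r,''.join('+' if x>24 else '-' if x<-24 else '.' for x in (b-a)[r,285:350]))
print(b[240:282:2,312]);print(a[240:282:2,312]);print(b[240:282:2,316]);print(a[240:282:2,316])"
```

```text
244 ..++++++++++++++++++....++++....++++++...........................
245 ++++++++++++++++++++.........---.+++++.....++....................
246 ++++++++++++++++++++........-----+++++...........................
247 +.+..+++++++++++++++.........----+++++.....+...............+.....
248 .+++......++++++++++....+++++..-.++++.....................++.....
249 +++++..........++++...+++++++++++++++............................
250 ++++...+..............+++++++++++++++-------.....................
251 ++++..................++++++++++++++.-----------.......---------.
252 ++++....................+++++++++++.----------...---..-----------
253 +++..........................++....----------.++.----------------
254 +++.................................--------.+++.----------------
255 +++..................................-------.+++.----------------
256 +++..................................-------.++..----------------
257 +++............+++...................------.+++.-----------------
258 +++.................................-------.+++.-----------------
259 ++........................+.........------..++
[... 1067 characters left out ...]
--
275 ++++++++++++++++++++++--------++.----..--...................-----
276 +++++++++++++++++++++.-------.++-----..--....++..----........--..
277 +++++++++++++++++++++--------++.-----.---....++..---------.......
278 ++++++++++++++++++++.-------.++------.--.....+...--------------..
279 ++++++++++++++++++++--------++.-----..--..++++..-----------------
[145 392 407 386 396 385 196 160 167 173 169 221 298 268 320 327 330 330
 339 342 358]
[468 480 370 375 367 192 155 150 152 151 147 218 351 372 480 473 482 491
 472 417 354]
[105 290 377 263 358 385 229 156 164 168 172 149 263 324 334 352 358 365
 372 371 365]
[520 451 368 372 389 174 140 147 151 151 150 163 384 476 452 394 341 329
 341 414 465]
```

```bash
cat > path.py <<'E'
import sys
from h import *
def path(a0,a1,st,r=.055,hx=.001,off=.0095):
    p=sensors.get_obs()['tool_pos'];u=np.array([.998,-.0628])
    x0=(p[:2]-[.545,.221])@u;z0=p[2]
    print('now dock x',x0.round(4),'z',z0.round(4))
    for a in np.arange(a0,a1-.01,-st):
        c,s=np.cos(np.radians(a)),np.sin(np.radians(a))
        x=hx-r*c+.006*s+off;z=.018+r*s+.006*c
        print(a,round(x-x0,4),round(z0-z,4))
if __name__=='__main__': path(*map(float,sys.argv[1:]))
E
python3 path.py 86 64 2
```

```text
now dock x 0.0283 z 0.0776
86.0 -0.0156 0.0044
84.0 -0.0175 0.0043
82.0 -0.0195 0.0043
80.0 -0.0214 0.0044
78.0 -0.0233 0.0046
76.0 -0.0253 0.0048
74.0 -0.0272 0.0051
72.0 -0.0291 0.0055
70.0 -0.0309 0.0059
68.0 -0.0328 0.0064
66.0 -0.0347 0.007
64.0 -0.0365 0.0076
```

```bash
python3 -m pendant '[[-1,[-0.008,0,0.004],[0,0,0]],[-1,[-0.016,0,0.004],[0,0,0]],[-1,[-0.018,0,0.004],[0,0,0]],[-1,[-0.0195,0,0.004],[0,0,0]],[-1,[-0.0206,0,0.004],[0,0,0]],[-1,[-0.0217,0,0.0045],[0,0,0]],[-1,[-0.0228,0,0.0045],[0,0,0]],[-1,[-0.0239,0,0.0047],[0,0,0]],[-1,[-0.025,0,0.0048],[0,0,0]],[-1,[-0.0261,0,0.005],[0,0,0]]]'; python3 -c "
from h import *
a=cv2.GaussianBlur(cv2.imread('pics/side0.png'),(3,3),0).astype(int).sum(2)
i=viewer.snapshot('side')[:,:,::-1];cv2.imwrite('pics/s8.png',i)
b=cv2.GaussianBlur(i,(3,3),0).astype(int).sum(2)
for r in range(244,290,2): print(r,'b',''.join('%x'%min(15,x//40) for x in b[r,300:350]),'a',''.join('%x'%min(15,x//40) for x in a[r,300:350]))
j=viewer.snapshot('top')[:,:,::-1];cv2.imwrite('pics/t8.png',j);h=cv2.cvtColor(j,cv2.COLOR_BGR2HSV)
m=cv2.inRange(h,(95,90,50),(130,255,255))[190:250,270:330];ys,xs=np.nonzero(m);print(sorted(zip(xs+270,ys+190)))
"
```

```text
clock: 4.2
tool_pos: [0.547, 0.2225, 0.0719]
orientation: [180.0, -0.0, -3.6]
force: [0.3, 0.7, -0.0]
opening: 0.0006
gripper_force: 0.0
244 b 9888aaa9999998776654433222222222454443333333333333 a 33358999999999999986333333333333333333333333333333
246 b 97668999999999aaaaaa999877765556754333222222222222 a 33357999999999999986333333333333333332222222222222
248 b a999999999999999999a9999999999a9754333233333344444 a 33347999999999999975333333333333333332233333333333
250 b 677788999999999999999999975579a9743332234444444444 a 33334555554444444433333333333333333332233333333333
252 b 44444444566778889999999999878999753222233333333333 a 33333333333333333333333333333357753332233333333333
254 b 4444444444334444455667788999999aa83222222222222222 a 3334433333333333333333333333359cc84333333333333333
256 b 44444444444444444444334444446acc952222222222222222 a 333443333333333333333333333359cd953333333333333333
258 b 44444444444444444444444444359deb632222222222222222 a 33333333333333333333333333348cda643333333333333333
260 b 4444444444444444444444444348cec7322222222222222222 a 333333333333333333333333
[... 869 characters left out ...]
a888acddcbbc8422456434554222222223322
278 b dddcb88acdddb999bca99bba85323444334664335643233222 a cccba879bccba888acddcbbb95223344335896458864344322
280 b ddcccccddddb998acb99aba853236764356542235543467532 a cbbbbbbbccba8889bdddcbba6323565337975335775459a843
282 b ddcbbba989a9989ceedbba8532345432356533576423443222 a cbbaaa987898889bdddcba85323443224797458a9634665433
284 b dddcbaa8678999ceedccb85323466534664323443224675323 a bccba997667889bdddcca852224664368963346653369a7424
286 b deeeefeb88aaacefebaaa73235543224554346863378753236 a ccddddca78999bdddddca63236643235675459b95468753236
288 b edcccddcbceebaaaa99874223564335764222333248a96436b a ccbbbbbbabcddddddddc94223564348a85333444347985335a
[]
```

```bash
python3 -m pendant '[[-1,[-0.0012,0,0],[0,0,0]],[-1,[-0.0024,0,0.0003],[0,0,0]],[-1,[-0.0036,0,0.0006],[0,0,0]],[-1,[-0.0048,0,0.0009],[0,0,0]],[-1,[-0.006,0,0.0012],[0,0,0]],[-1,[-0.0072,0,0.0015],[0,0,0]],[-1,[-0.0084,0,0.0019],[0,0,0]]]'; python3 -c "
from h import *
i=viewer.snapshot('side')[:,:,::-1];cv2.imwrite('pics/s9.png',i)
p=sensors.get_obs()['tool_pos'];print(p,proj('side',p),proj('side',p+[0,.02,0]))
b=cv2.GaussianBlur(i,(3,3),0).astype(int).sum(2)
for r in range(244,282,2): print(r,'b',''.join('%x'%min(15,x//40) for x in b[r,300:350]))
s=i[185:285,260:360];j=viewer.snapshot('top')[:,:,::-1][160:260,250:350]
cv2.imwrite('pics/c9.png',cv2.resize(np.hstack([s,j]),(800,400),interpolation=cv2.INTER_CUBIC))
"
```

```text
clock: 4.88
tool_pos: [0.5385, 0.2231, 0.0701]
orientation: [-180.0, -0.0, -3.6]
force: [0.7, -0.4, -0.6]
opening: 0.0004
gripper_force: 0.0
[0.53826205 0.22308134 0.06998317] [326.9 265.1] [325.2 270.4]
244 b 69aaa999998776654333222222222233333233333333333333
246 b 4799876799aaaaaaa998877655433222222344322222222222
248 b 479997678999999aa99999a999999987778864333333333333
250 b 4589999999999999999999999aaaa9999aa963234444444444
252 b 444455567788999999aa99999999975579a963233333344433
254 b 4444444444444455677788999999999999a963222222223322
256 b 44444444444444434334444556678abaa99743222222222222
258 b 44444444444444444444444444359deb644322222222222222
260 b 4444444444444444444444444348cec7422222222222222222
262 b 444444444445655444344444348cec95322222222222222222
264 b 4444444445799bbba975434348ceda63222222222222222222
266 b 4444444458aaabcddb9998658cedb732222222222222222222
268 b 444444458bddddddca9ceeecdddca633333222222222222222
270 b 44444459cddccddca99aabbbbbaa9667898766544332222222
272 b 6554359cddddddca989bcccbba753334566789998753222222
274 b dcca99bddddddcb9989ceedca7432222212222334432222222
276 b ddddcaacdddddb989bdeedcb96423466533443221112222222
278 b dddcb98acdddb989bdffdcba85323444334664335643222222
280 b ddcccccddddb998acefecba853236764356532235542467532
```

View pics/c9.png

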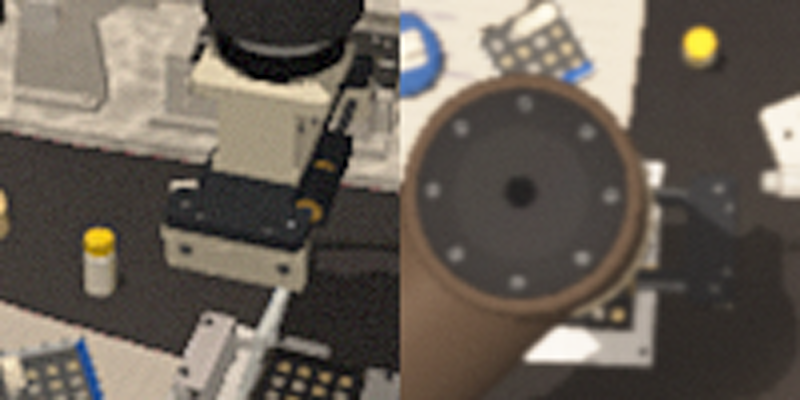

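```bash
python3 -c "
from h import *
for z in(.3,.4,.5,.6): print(z,proj('top',[.5729,.2205,z]),proj('side',[.5729,.2205,z]), proj('top',[.5382,.223,z]))
"
```

```text
0.3 [290.9 200.2] [314.9 184.7] [290.1 216.1]
0.4 [287.6 195.6] [315.4 143.9] [286.6 213.4]
0.5 [283.3 189.7] [316.   97.6] [282.2 210. ]
0.6 [277.6 182. ] [316.7  44.4] [276.4 205.5]
```

```bash
python3 -m pendant '[[-1,[0.018,0,0],[0,0,0]],[-1,[0.036,0,0],[0,0,0]],[-1,[0.036,0,0.01],[0,0,0]],[-1,[0.036,0,0.02],[0,0,0]],[-1,[0.036,0,0.028],[0,0,0]],[-1,[0.036,0,0.028],[0,0,0]],[-1,[0.036,0,0.028],[0,0,0]]]'
cat >> h.py <<'E'
def look(c0=290,c1=350,r0=244,r1=284,st=2,n='x'):
    i=viewer.snapshot('side')[:,:,::-1];cv2.imwrite('pics/%s.png'%n,i)
    p=sensors.get_obs()['tool_pos'];print(p.round(4),proj('side',p),proj('side',p+[0,.021,0]))
    b=cv2.GaussianBlur(i,(3,3),0).astype(int).sum(2)
    for r in range(r0,r1,st): print(r,''.join('%x'%min(15,x//40) for x in b[r,c0:c1]))
E
python3 -c "
from h import *
look()"
```

```text
clock: 5.57
tool_pos: [0.5736, 0.2204, 0.0412]
orientation: [179.9, 0.1, -3.6]
force: [-0.8, 0.4, 1.4]
opening: 0.0006
gripper_force: 0.0
[0.5741 0.2208 0.0419] [313.2 270.4] [311.3 275.9]
244 444333333333333333333333333334456653223444444443333333333333
246 333444333333333333333333333333334542234444444433222222222222
248 333333333333333333334433455433333333344444444333334444444444
250 877655433332222233334443333333223333344433444332234444444444
252 999aaaa99887765443332222222223332222222247853222222222222333
254 7678aa999aaaaa99aa9987655433466422222225aed84222222222222222
256 999999aaa999999aaaaaaaa99999a97432222249eea52222222222222222
258 778899999aaaaaa9999999986679a9743222249deb632222222222222222
260 444445556788899999aaaa998789a974222237cec7322222222222222222
262 444444444444444556678899999aa97322237ced95222222222222222222
264 444444444444444444445667888886422237ceda63222223222222222222
266 44444444444444444446766788876665447cedb732222232222222222222
268 444444444444444444678888888899999acedca633333222222222222222
270 a9875544444444444678888888999999abbbba9767998776544322222222
272 dddddca9987554446788888888999999abba753334567789999753222222
274 ddddddddddddcb988888888889999999aba7432222212222344432222222
276 ddddddddddddddc9778888889999999abba7423467533443222222222222
278 dddddddddddddc9656888889999999abba85323444334664335643233222
280 ddddddddddddcb9888888899999999abb853236764356532235542467632
282 ddddddddddddcba99877899999999aba8532345432356533576423444222
```

```bash
python3 -m pendant '[[-1,[-0.008,0,0],[0,0,0]],[-1,[-0.015,0,0],[0,0,0]],[-1,[-0.017,0,0],[0,0,0]],[-1,[-0.0185,0,0],[0,0,0]],[-1,[-0.02,0,0],[0,0,0]],[-1,[-0.0215,0,0],[0,0,0]],[-1,[-0.023,0,0],[0,0,0]],[-1,[-0.0245,0,0],[0,0,0]],[-1,[-0.026,0,0],[0,0,0]],[-1,[-0.0275,0,0],[0,0,0]]]'; python3 -c "
from h import *
look(n='s10')"
```

```text
clock: 6.45
tool_pos: [0.5471, 0.2226, 0.042]
orientation: [180.0, -0.0, -3.6]
force: [0.8, -0.3, 1.2]
opening: 0.0003
gripper_force: 0.2
[0.5468 0.2225 0.042 ] [323.4 272.6] [321.6 278.2]
244 444444443333443333333333333333333333333345554322223333333333
246 444444433334443333333333333333333333333344456532222222222233
248 444444433333333444333333333333333333333333345432234443333344
250 444444455333222222323333333333333333344433333332234444444444
252 44444458a988776544333222222333334433333333344333333444444444
254 344444468a9999aaaaa987765543332222222332249a6322222333332222
256 344444458a976689aaaaaaaa999998877655433357973222222222222222
258 444444458aaa999aa999999999aaaaaaaa99999aa9642222222222222222
260 4444444456788899999999a9999999999a97679aa9632222222222222222
262 44444444444444445566799aaa9999aaaa987789a8532222222222222222
264 44444444444444444445789bccba87778999999a97422222222222222222
266 44444444444444444458aaabcdca86655458cdb975322222222222222222
268 4444444444444444458cddddddba999989aceda633333222222222222222
270 a98755444444444459cddddddba999999abccb9767998776544322222222
272 dddddca9986554359cddddddb99999a9aaba753334567789999753222222
274 ddddddddddddca9abddddddca9999bbaaba7432222211223334432222222
276 ddddddddddddddcbbcdddddb9999999abba7423467533443222211122222
278 dddddddddddddcb98bddddb99999999aba85323444334664335643233222
280 dddddddddddddccccddddb99999999abb853236864356532235543467532
282 ddddddddddddcbbba989a9999ba99abb8532355432356543576423443322
```

```bash
sed -i "s/z0=p\[2\]/z0=p[2]+ZO/;s/^import sys/import sys\nZO=.037/" path.py; python3 path.py 74 30 2
```

```text
now dock x 0.0017 z 0.079
74.0 -0.0006 0.0065
72.0 -0.0025 0.0069
70.0 -0.0044 0.0073
68.0 -0.0063 0.0078
66.0 -0.0081 0.0083
64.0 -0.0099 0.009
62.0 -0.0117 0.0096
60.0 -0.0135 0.0104
58.0 -0.0153 0.0112
56.0 -0.017 0.0121
54.0 -0.0187 0.013
52.0 -0.0204 0.014
50.0 -0.022 0.015
48.0 -0.0236 0.0161
46.0 -0.0251 0.0173
44.0 -0.0266 0.0185
42.0 -0.0281 0.0198
40.0 -0.0295 0.0211
38.0 -0.0309 0.0224
36.0 -0.0322 0.0238
34.0 -0.0335 0.0253
32.0 -0.0347 0.0268
30.0 -0.0359 0.0283
```

```bash
python3 -m pendant '[[-1,[0.0005,0,0.0035],[0,0,0]],[-1,[0,0,0.0065],[0,0,0]],[-1,[-0.0012,0,0.0067],[0,0,0]],[-1,[-0.0023,0,0.007],[0,0,0]],[-1,[-0.0034,0,0.0072],[0,0,0]],[-1,[-0.0045,0,0.0074],[0,0,0]],[-1,[-0.0056,0,0.0077],[0,0,0]],[-1,[-0.0067,0,0.008],[0,0,0]],[-1,[-0.0078,0,0.0083],[0,0,0]],[-1,[-0.009,0,0.0087],[0,0,0]]]'; python3 -c "
from h import *
look(n='s11')"
```

```text
clock: 7.33
tool_pos: [0.5381, 0.2232, 0.0334]
orientation: [-180.0, -0.0, -3.6]
force: [0.5, 0.8, -0.2]
opening: 0.0005
gripper_force: 0.2
[0.5378 0.2231 0.0333] [326.6 275.8] [324.9 281.4]
244 444444444444457878753333333333333333333445653222222122333333
246 444444444444433333333333333333333333333333322222222222222222
248 444444444444333444333333333333333333333333335555432223444444
250 444444444444333444333333333333333333333333334456652234444444
252 444444444443333333444333333333333333333333333334433344444444
254 344444444466543332222333333333333333333344443334432333343333
256 344444444469aa988776544333222222333343333333237a832222222222
258 4444444444469a9889aaaaa9887765443332222223322598422222222222
260 44444444444689976689aaaaaaaaa99aa998776543334664222222222222
262 4444444444468aa999aaa9999999999aaaaaaaa999999853222222222222
264 4444444444445566778899999a9999999999a986679a9853222222222222
266 44444444444444444458aaabbbba9aaaa9999998779a9742222222222222
268 4444444444444444458cddddddca9ceda9999aaaaaaa9732222222222222
270 a98655444444444459cddddddcb99aaa9999aaabdcba9876544332222222
272 dddddca9986554459cddddddca999bcca998889ba8666789998753222223
274 ddddddddddddca9acdddddddb999acedcb988aa853111223344432222222
276 ddddddddddddddcbbcdddddb999bdedbaaaaa97666533443221111222222
278 dddddddddddddcb98bddddb999befeb99abb964444334664335643233222
280 dddddddddddddccccddddb999adeca9aaba8546864356542235542467632
282 ddddddddddddcbbba989a999acedb9aab964345432356533576423444322
```

```bash
python3 -c "
from h import *
u=np.array([.998,-.0628,0]);v=np.array([.0628,.998,0]);O=np.array([.545,.221,0])
for a in range(80,-1,-8):
    c,s=np.cos(np.radians(a)),np.sin(np.radians(a)); L=lambda n,y:proj('side',O+u*(.001-.066*c+n*s)+v*y+[0,0,.018+.066*s+n*c])
    print(a,L(.003,-.033),L(.003,.033))
"; python3 path.py 64 30 2
```

```text
80 [330.8 252.5] [323.9 269.3]
72 [334.1 253.8] [327.4 270.6]
64 [337.3 255.4] [330.8 272.2]
56 [340.3 257.2] [334.  274.2]
48 [343.  259.4] [336.8 276.5]
40 [345.4 261.8] [339.4 279. ]
32 [347.4 264.3] [341.5 281.6]
24 [349. 267.] [343.2 284.4]
16 [350.2 269.7] [344.4 287.2]
8 [350.8 272.4] [345.2 290. ]
0 [351.  275.1] [345.4 292.7]
now dock x -0.0073 z 0.0703
64.0 -0.0009 0.0003
62.0 -0.0027 0.0009
60.0 -0.0045 0.0017
58.0 -0.0063 0.0025
56.0 -0.008 0.0034
54.0 -0.0097 0.0043
52.0 -0.0113 0.0053
50.0 -0.013 0.0063
48.0 -0.0145 0.0074
46.0 -0.0161 0.0086
44.0 -0.0176 0.0098
42.0 -0.0191 0.0111
40.0 -0.0205 0.0124
38.0 -0.0218 0.0137
36.0 -0.0232 0.0151
34.0 -0.0244 0.0166
32.0 -0.0257 0.0181
30.0 -0.0268 0.0196
```

```bash
python3 -m pendant '[[-1,[-0.002,0,0.0006],[0,0,0]],[-1,[-0.0032,0,0.0011],[0,0,0]],[-1,[-0.0045,0,0.0017],[0,0,0]],[-1,[-0.0058,0,0.0022],[0,0,0]],[-1,[-0.007,0,0.0029],[0,0,0]],[-1,[-0.0082,0,0.0035],[0,0,0]],[-1,[-0.0094,0,0.0041],[0,0,0]],[-1,[-0.0106,0,0.0048],[0,0,0]],[-1,[-0.0118,0,0.0055],[0,0,0]],[-1,[-0.013,0,0.0063],[0,0,0]]]'; python3 -m pendant '[[-1,[-0.0012,0,0.0008],[0,0,0]],[-1,[-0.0024,0,0.0017],[0,0,0]],[-1,[-0.0036,0,0.0026],[0,0,0]],[-1,[-0.0047,0,0.0036],[0,0,0]],[-1,[-0.0058,0,0.0046],[0,0,0]],[-1,[-0.0069,0,0.0056],[0,0,0]],[-1,[-0.0079,0,0.0066],[0,0,0]],[-1,[-0.009,0,0.0076],[0,0,0]],[-1,[-0.01,0,0.0087],[0,0,0]]]'; python3 -c "
from h import *
look(320,365,254,310,n='s12')"; python3 path.py 38 0 2
```

```text
clock: 8.22
tool_pos: [0.525, 0.2239, 0.027]
orientation: [-180.0, -0.0, -3.6]
force: [-0.1, 0.2, -0.4]
opening: 0.0003
gripper_force: 0.2
clock: 8.97
tool_pos: [0.5151, 0.2246, 0.0183]
orientation: [-180.0, -0.0, -3.6]
force: [0.6, 0.3, 2.0]
opening: 0.0007
gripper_force: 0.2
[0.5147 0.2244 0.018 ] [335.1 282. ] [333.5 287.7]
254 333333333333333333333333444322223444444444444
256 333333333333333333333334566642233333333333333
258 433333333333333333333333334543222222222222222
260 433333333333333333333433333222222222222222222
262 222233333333333454334443333322222222222222222
264 776544333222222333333333347632222222222222222
266 aa9999988776654333222222355422222222222222222
268 99999aaaaaaaaaa998776555675322222222222222222
270 9999999aa9999aaaaa99999a974223222222222222222
272 bbbaaaaaaaaa9999a986579a973222222222222222222
274 efeedb98888899999999999a963222222222222222222
276 ffffeb766789766777789aa9752222233333222222222
278 fffec86566766579a98aca74333222357887545543222
280 ffec86568a9889abbbaa9742467632368998878974322
282 eca86789abbaaa9866776423443222479999999863222
284 db99aaaa986776422
[... 349 characters left out ...]
89999999999999ceffd9544444443
300 ddddddddddddddcbbba999999999867adeb6444444444
302 dddddddddddddddddddddda867888888aa85444444444
304 dddddddddddddddddddddc84223334556544444444444
306 ddddddddddddddddddddda53232222233444444444444
308 dddddddddddddddddddda633333322334444444444444
now dock x -0.0304 z 0.055
38.0 0.0013 -0.0016
36.0 -0.0001 -0.0002
34.0 -0.0013 0.0013
32.0 -0.0026 0.0028
30.0 -0.0037 0.0043
28.0 -0.0048 0.0059
26.0 -0.0059 0.0075
24.0 -0.0069 0.0092
22.0 -0.0078 0.0109
20.0 -0.0087 0.0126
18.0 -0.0095 0.0143
16.0 -0.0103 0.0161
14.0 -0.011 0.0179
12.0 -0.0116 0.0197
10.0 -0.0122 0.0216
8.0 -0.0127 0.0234
6.0 -0.0132 0.0253
4.0 -0.0135 0.0272
2.0 -0.0138 0.0291
0.0 -0.0141 0.031
```

```bash
python3 -m pendant '[[-1,[-0.001,0,0.0011],[0,0,0]],[-1,[-0.0022,0,0.0024],[0,0,0]],[-1,[-0.0033,0,0.0037],[0,0,0]],[-1,[-0.0043,0,0.0051],[0,0,0]],[-1,[-0.0053,0,0.0066],[0,0,0]],[-1,[-0.0063,0,0.0081],[0,0,0]],[-1,[-0.0072,0,0.0096],[0,0,0]],[-1,[-0.008,0,0.0111],[0,0,0]],[-1,[-0.0087,0,0.0126],[0,0,0]],[-1,[-0.0095,0,0.0143],[0,0,0]]]';  python3 -c "
from h import *
look(320,365,260,300,n='s13')"; python3 path.py 20 0 4
```

```text
clock: 9.85
tool_pos: [0.5056, 0.2252, 0.0039]
orientation: [180.0, 0.0, -3.6]
force: [0.5, -0.4, 0.5]
opening: 0.0002
gripper_force: 0.2
[0.5053 0.225  0.0036] [338.4 286.8] [336.9 292.6]
260 333333333333333333333333333455432222222222222
262 543333333333333333333333333455654222222222222
264 334443333333333333333333333334443222222222222
266 333333333333333333333333344333222222222222222
268 433332222233333333344433444333332222222222222
270 999887766543322222233333333334542222222222222
272 679aaaaaaa99987765443332222234432222222222222
274 889999999aa9aaaaaaaaa998766776422222222222222
276 aaaaa99999999aaaa9aaaa9889aaa6333333222222222
278 eeeeb988999999999aaaa986679a96457887545543222
280 fffc96568a9779aa9899999999aa85368998878974222
282 eca865677666678866899767999753479999999863222
284 db98889bba99aaaaaaaaaaabb96323699999899742222
286 dbbbbbbbbaaaaaaaaaaa99aa852235899999998532222
288 a64445654467643333332356542257999999996322222
290 b88abb964445432222222222222479999999974222222
292 cccdefec9999753222223222223689999999853222332
294 bbbbbbaa99999863332222222368999989cc842233433
296 cccbba999999999988766543357999999bdc744444444
298 ddddddcbbba999998999999889999998acd9544444444
now dock x -0.0399 z 0.0406
20.0 0.0008 -0.0019
16.0 -0.0008 0.0016
12.0 -0.0022 0.0053
8.0 -0.0032 0.009
4.0 -0.0041 0.0127
0.0 -0.0046 0.0166
```

```bash
python3 -m pendant '[[-1,[-0.0008,0,0.0016],[0,0,0]],[-1,[-0.0015,0,0.0034],[0,0,0]],[-1,[-0.0022,0,0.0053],[0,0,0]],[-1,[-0.0027,0,0.0072],[0,0,0]],[-1,[-0.0032,0,0.009],[0,0,0]],[-1,[-0.0036,0,0.0105],[0,0,0]],[-1,[-0.004,0,0.012],[0,0,0]],[-1,[-0.0042,0,0.0132],[0,0,0]],[-1,[-0.0042,0,0.0132],[0,0,0]]]';  python3 -c "
from h import *
look(320,365,264,300,n='s14')"
```

```text
clock: 10.65
tool_pos: [0.5013, 0.2253, -0.0094]
orientation: [180.0, 0.0, -3.6]
force: [0.5, -0.2, -0.1]
opening: 0.0005
gripper_force: 0.0
[ 0.5014  0.2254 -0.0093] [339.6 290.8] [338.1 296.6]
264 333333333333333333333333333333432222222222222
266 344333333333333333333333333345666422222222222
268 344333333333333333333333333333456522222222222
270 333345433333333333333333333333333322222222222
272 333222233333333333333343334543322222222222222
274 988776543333222223333443333333332222222222222
276 8789aaa99988776554332222222333334333222222222
278 87789aaaaa9aaaaaaa998776554334678887545543222
280 aaaaaaaaa999aaaaaaaaaaaa9999aa988998878974222
282 eb988899aa999a9aaaa999986568aa999999999863222
284 c977667998789a9899aa9aa99889a9999999998742222
286 dcccbbaaaa99998779a97788789a99999999998532222
288 a65678889abbbbbbaaba9998898668999999996322222
290 b88aba987545555678899aabb96578989999974222222
292 cccdeffeda88753212223334434689999999853222222
294 bbbbbbbba999986332222222236899999999742223333
296 cdcbbccba9999999987665433579999999ba743334444
298 ddddddcbbba99999999999989999999999b9544444444
```

```bash
python3 -m pendant '[[-1,[0,0,0.001],[0,0,0]],[-1,[0,0,0.002],[0,0,0]],[-1,[0,0,0.003],[0,0,0]],[-1,[0,0,0.003],[0,0,0]]]';python3 -m pendant '[[-1,[0,0,0.001],[0,0,0]],[-1,[0,0,0.0015],[0,0,0]],[-1,[0,0,0.0015],[0,0,0]]]'; python3 -c "
from h import *
look(320,365,270,300,n='s15')"
```

```text
clock: 11.03
tool_pos: [0.5014, 0.2254, -0.0123]
orientation: [180.0, 0.0, -3.6]
force: [0.3, 0.4, 0.2]
opening: 0.0006
gripper_force: 0.0
clock: 11.28
tool_pos: [0.5014, 0.2253, -0.0138]
orientation: [180.0, 0.0, -3.6]
force: [0.3, -0.6, 0.5]
opening: 0.0004
gripper_force: 0.0
[ 0.5015  0.2254 -0.0137] [339.5 292. ] [338.  297.8]
270 333444433333333333333333333333444322222222222
272 333344333333333333333333333333332222222222222
274 543332222233333333334443344433332222222222222
276 a99987766543332222233333333333344433222222222
278 76689aaaaaaa998765543333222222468887545643222
280 9889aaaaaaaaaaaaaa999988766556788998878974222
282 ba9999aa9aaa9aa99a99aaaa99aaba999999999863222
284 c87777889899aaaaaaaa99997678aa999999998742222
286 eccbbaa987778877899999aa9999a9999999998532222
288 a7678899abbbbaa999877787679999999999996322222
290 b88aba9876667789abbbbaaa998778999999974322222
292 cccdeffeb999853233457889a87789999999853222222
294 bbbbbbbaa99aa86432221112236899999999742222333
296 cccbbccba999999888766543357999999acb743333443
298 ddddddcbbba99998899999999999999999a9544444444
```

Continue the gentle press with force checks.

```bash
for k in 1; do python3 -m pendant '[[-1,[0,0,0.001],[0,0,0]],[-1,[0,0,0.002],[0,0,0]],[-1,[0,0,0.002],[0,0,0]]]';done; python3 -m pendant '[[-1,[0,0,0.001],[0,0,0]],[-1,[0,0,0.0015],[0,0,0]],[-1,[0,0,0.0015],[0,0,0]]]'
```

```text
clock: 11.58
tool_pos: [0.5015, 0.2255, -0.0153]
orientation: [-180.0, -0.0, -3.6]
force: [-1.5, -0.5, 5.3]
opening: 0.0004
gripper_force: 2.7
clock: 11.83
tool_pos: [0.5016, 0.2255, -0.0157]
orientation: [-180.0, -0.0, -3.5]
force: [-6.2, -1.1, 17.0]
opening: 0.0002
gripper_force: 8.4
```

```bash
python3 -m pendant '[[-1,[0,0,-0.01],[0,0,0]],[-1,[0,0,-0.03],[0,0,0]],[-1,[-0.02,0,-0.05],[0,0,0]],[-1,[-0.06,0,-0.05],[0,0,0]],[-1,[-0.06,0,-0.05],[0,0,0]],[-1,[-0.06,0,-0.05],[0,0,0]]]'; python3 -c "
from h import *
i=viewer.snapshot('side')[:,:,::-1];cv2.imwrite('pics/s16.png',i)
j=viewer.snapshot('top')[:,:,::-1];cv2.imwrite('pics/t16.png',j)
for n,im in(('side',i),('top',j)):
  h=cv2.cvtColor(im,cv2.COLOR_BGR2HSV);m=cv2.inRange(h,(100,130,60),(125,255,255))
  k,l,st,ce=cv2.connectedComponentsWithStats(m);print(n,[(s.tolist(),c.round(1).tolist()) for s,c in zip(st[1:],ce[1:]) if s[4]>5 and 200<c[0]<370 and 150<c[1]<370])
u=np.array([.998,-.0628,0]);v=np.array([.0628,.998,0]);O=np.array([.545,.221,0])
for bx in(-.033,-.03,0):
  for y in(-.033,.033):print(bx,y,[proj(n,O+u*(bx-.032)+v*y+[0,0,.0235]) for n in('side','top')])
p=sensors.get_obs();print(p['tool_pos'],p['force'],proj('side',p['tool_pos']+[0,0,.04]))
look(315,365,264,306)
"
```

```text
clock: 12.33
tool_pos: [0.4403, 0.2293, 0.0336]
orientation: [-179.9, -0.0, -3.5]
force: [0.1, 0.4, 0.1]
opening: 0.0004
gripper_force: 0.0
side [([279, 270, 6, 15, 31], [281.6, 277.0]), ([343, 276, 7, 14, 29], [346.4, 282.8]), ([247, 290, 25, 23, 261], [258.7, 303.0]), ([217, 313, 11, 25, 84], [223.7, 325.7]), ([208, 315, 6, 20, 77], [210.3, 325.8]), ([329, 331, 7, 22, 55], [331.9, 342.0])]
top [([217, 143, 22, 19, 78], [228.1, 153.7]), ([241, 164, 11, 6, 26], [245.8, 166.2]), ([244, 168, 16, 15, 56], [253.1, 178.1]), ([240, 172, 2, 6, 6], [240.3, 174.5]), ([281, 178, 13, 8, 18], [286.9, 181.6]), ([222, 240, 18, 2, 20], [231.1, 240.9])]
-0.033 -0.033 [array([351.1, 274.4]), array([308.1, 242.3])]
-0.033 0.033 [array([345.4, 292. ]), array([284.7, 241.4])]
-0.03 -0.033 [array([350. , 274.2]), array([308.1, 241.2])]
-0.03 0.033 [array([344.3, 291.7]), array([284.7, 240.3])]
0 -0.033 [array([338.9, 271.8]), array([308.6, 230.6])]
0 0.033 [array([332.7, 289.1]), array([285.2, 229.7])]
[0.44198593 0.22963592 0.0333044 ] [ 0.04907748 -0.71344508  0.29213338] [364.4 272.2]
[0.4422 0.2296 0
[... 489 characters left out ...]
6668a9767887666787678867988beeda88864222
282 ceeeeeb986667776668887689876677668879deeeecb963222
284 eeeeeb866667897678876667766678767877beeeca99742222
286 eeeeedcbaaaa98767887679a86677667877adeeb9887522222
288 eeeeda767889aabcbba998777667767987aeeeeb9986322222
290 deeeeb87aba987778889aabbbaa9999978beedb98874222222
292 aabbbbccdeeeeeedcb8533456789aa977bdeeedcb953222222
294 bbbbbaaaaaaabbcddca7433211223346adeeeeeed942222222
296 cdccbccbbbbbbaaaaaacdedba986447beeeeeeeeb522222222
298 dddddddccddcbccbbbcdeeeeeeeeeeeeeeeeeeec8322222222
300 dddddddddddddddcccccbcdccddeeeeeeca9bdd94222222222
302 ddddddddddddddcddddddddccccb889bbcca99853223222222
304 ddddddddddddddddddddddddddc95334455556532222222222
```

```bash
python3 -m pendant '[[-1,[0,0.001,0.03],[0,0,0]],[-1,[0,0.002,0.055],[0,0,0]],[-1,[0,0.002,0.057],[0,0,0]],[-1,[0.012,0.002,0.057],[0,0,0]],[-1,[0.018,0.002,0.057],[0,0,0]],[-1,[0.022,0.002,0.057],[0,0,0]],[-1,[0.025,0.002,0.057],[0,0,0]],[-1,[0.028,0.002,0.057],[0,0,0]],[-1,[0.031,0.002,0.057],[0,0,0]],[-1,[0.034,0.002,0.057],[0,0,0]]]'
cat > chk.py <<'E'
from h import *
i=viewer.snapshot('side')[:,:,::-1];h=cv2.cvtColor(i,cv2.COLOR_BGR2HSV);m=cv2.inRange(h,(100,130,60),(125,255,255))
k,l,st,ce=cv2.connectedComponentsWithStats(m);print([(s.tolist(),c.round(1).tolist()) for s,c in zip(st[1:],ce[1:]) if s[4]>5 and 310<c[0]<370 and 260<c[1]<310])
o=sensors.get_obs();d=o['tool_pos'][:2]-[.545,.221];print('dock',d@[.998,-.0628],d@[.0628,.998],o['force'].round(1))
E
python3 chk.py
```

```text
clock: 13.32
tool_pos: [0.4756, 0.2251, -0.0237]
orientation: [-180.0, -0.0, -3.6]
force: [-1.9, 0.3, 2.0]
opening: 0.0007
gripper_force: 1.2
[]
dock -0.0690476512096032 -0.00013577028064141244 [-0.7  0.1  1.8]
```

```bash
python3 -m pendant '[[-1,[0.002,0,0],[0,0,0]],[-1,[0.004,0,0],[0,0,0]],[-1,[0.006,0,0],[0,0,0]],[-1,[0.008,0,0],[0,0,0]],[-1,[0.01,0,0],[0,0,0]],[-1,[0.012,0,0],[0,0,0]],[-1,[0.014,0,0],[0,0,0]],[-1,[0.016,0,0],[0,0,0]],[-1,[0.018,0,0],[0,0,0]]]'; python3 chk.py; python3 -c "
from h import *
look(310,365,264,306,n='s18')"
```

```text
clock: 14.12
tool_pos: [0.4935, 0.2239, -0.0242]
orientation: [180.0, 0.0, -3.6]
force: [-1.8, 0.6, 2.9]
opening: 0.0002
gripper_force: 1.2
[]
dock -0.05115014480131555 -0.00026132079950948916 [-1.   0.6  2. ]
[ 0.4938  0.224  -0.0242] [342.2 294.9] [340.9 300.8]
264 799bcba974444444334433334445677889aaaabbb95212222222222
266 aaabdddcbaa86444344433333333333333445567763222222222222
268 ddddddcbcefc8433333333333333333333333333332222222222222
270 dddddc98bffa5333333333333333333333333333345664322222222
272 ddddc98adea53344433333333333333333333333344456532222222
274 dddda89cec743333344433333333333333333333333344322222222
276 ddda778bcc832223333333333333333333333334433333322222222
278 ddb866689aa87765433332222333333333444344433345545543222
280 db866789889aa999999887765433332222333333333368878974322
282 98776789778a986679aaaaaaa999887765433322222479999863222
284 9bbbbbaa999aa99999aa99aaaaaaaaaaaaaa9987778999999742222
286 88788999abbccbbbbbaaaaa99aaa999aaaaa98789aa999998532222
288 eeeedcbba86678889abbbbbbb99999999aa998678aa999996322222
290 bbcdddeffeb88abba98777888778999999999999aa9999974222222
292 bbbbbbbbbbccddeffeffda754689999999999999999999853223222
294 cccccbbbbbbbbbbbbbccba988899999999999999999998632222222
296 ddddddddcccdcbbcbbbbaa999999999999999999999998533333333
298 ddddddddddddddddcccca9999889999999999999999986334444444
300 ddddddddddddddddddddddddcbbba99999999986679974344444444
302 dddddddddddddddddddddddddddddddda8678898889863344444444
304 dddddddddddddddddddddddddddddddd94223334566533333444444
```

```bash
python3 -m pendant '[[-1,[0.001,0,0],[0,0,0]],[-1,[0.002,0,0],[0,0,0]],[-1,[0.003,0,0],[0,0,0]],[-1,[0.004,0,0],[0,0,0]],[-1,[0.005,0,0],[0,0,0]]]'; python3 -m pendant '[[-1,[0.001,0,0],[0,0,0]],[-1,[0.0015,0,0],[0,0,0]],[-1,[0.0015,0,0],[0,0,0]]]';  python3 -m pendant '[[-1,[0.001,0,0],[0,0,0]],[-1,[0.001,0,0],[0,0,0]]]'; python3 chk.py
```

```text
clock: 14.63
tool_pos: [0.4985, 0.2236, -0.0242]
orientation: [-180.0, -0.0, -3.6]
force: [-1.3, 0.3, 1.2]
opening: 0.0003
gripper_force: 0.6
clock: 14.88
tool_pos: [0.5, 0.2235, -0.0242]
orientation: [-180.0, -0.0, -3.6]
force: [-0.8, 0.4, -0.4]
opening: 0.0005
gripper_force: 0.2
clock: 15.05
tool_pos: [0.5008, 0.2234, -0.0242]
orientation: [180.0, 0.0, -3.6]
force: [-1.6, 0.8, 0.2]
opening: 0.0002
gripper_force: 0.9
[]
dock -0.04428255110142444 -0.0003263411366406534 [-1.3  0.9  0.2]
```

Not at the stop yet; continue gently.

```bash
python3 -m pendant '[[-1,[0.001,0,0],[0,0,0]],[-1,[0.0015,0,0],[0,0,0]],[-1,[0.0015,0,0],[0,0,0]]]'; python3 -m pendant '[[-1,[0.001,0,0],[0,0,0]],[-1,[0.001,0,0],[0,0,0]]]'
```

```text
clock: 15.35
tool_pos: [0.5011, 0.2232, -0.0245]
orientation: [180.0, 0.1, -3.6]
force: [-7.6, 3.0, 1.4]
opening: 0.0008
gripper_force: 3.7
clock: 15.52
tool_pos: [0.5013, 0.223, -0.0246]
orientation: [179.9, 0.2, -3.6]
force: [-10.9, 5.3, 3.5]
opening: 0.0001
gripper_force: 5.5
```

```bash
python3 -m pendant '[[-1,[0.001,0,0],[0,0,0]],[-1,[0.001,0,0],[0,0,0]]]'
```

```text
clock: 15.68
tool_pos: [0.5016, 0.2229, -0.0248]
orientation: [179.9, 0.2, -3.6]
force: [-14.1, 6.5, 4.2]
opening: 0.0005
gripper_force: 7.3
```

```bash
python3 -m pendant '[[-1,[-0.004,0,0],[0,0,0]],[-1,[-0.02,0,0],[0,0,0]],[-1,[-0.04,0,0],[0,0,0]],[-1,[-0.04,0,-0.04],[0,0,0]],[-1,[-0.04,0,-0.08],[0,0,0]],[-1,[-0.04,0.0,-0.12],[0,0,0]],[-1,[-0.04,-0.03,-0.14],[0,0,0]],[-1,[-0.04,-0.07,-0.14],[0,0,0]],[-1,[-0.04,-0.1,-0.14],[0,0,0]],[-1,[-0.04,-0.1,-0.14],[0,0,0]]]'; python3 -c "
from h import *
for n in('side','top'):
  im=viewer.snapshot(n)[:,:,::-1];cv2.imwrite('pics/%s_end.png'%n,im)
  h=cv2.cvtColor(im,cv2.COLOR_BGR2HSV);m=cv2.inRange(h,(100,120,60),(125,255,255))
  k,l,st,ce=cv2.connectedComponentsWithStats(m);print(n,[(s.tolist(),c.round(1).tolist()) for s,c in zip(st[1:],ce[1:]) if s[4]>5 and 270<c[0]<370 and 220<c[1]<370])
u=np.array([.998,-.0628,0]);v=np.array([.0628,.998,0]);O=np.array([.545,.221,0])
for bx in(-.005,0,.002):
  for y in(-.033,.033):print(bx,y,[proj(n,O+u*(bx-.030)+v*y+[0,0,.024]) for n in('side','top')])
o=sensors.get_obs();print(o['tool_pos'],o['force'])
"
```

```text
clock: 16.52
tool_pos: [0.4722, 0.3306, 0.1168]
orientation: [-179.8, -0.2, -3.4]
force: [1.3, 0.1, -0.2]
opening: 0.0004
gripper_force: 0.0
side [([279, 270, 6, 15, 32], [281.6, 277.0]), ([330, 276, 6, 11, 21], [332.3, 281.2]), ([329, 331, 7, 22, 60], [332.0, 341.7])]
top [([288, 226, 18, 3, 22], [295.9, 227.0])]
-0.005 -0.033 [array([340. , 271.9]), array([308.5, 231.6])]
-0.005 0.033 [array([333.8, 289.2]), array([285.1, 230.7])]
0 -0.033 [array([338.2, 271.5]), array([308.6, 229.8])]
0 0.033 [array([331.9, 288.8]), array([285.2, 229. ])]
0.002 -0.033 [array([337.5, 271.3]), array([308.6, 229.1])]
0.002 0.033 [array([331.1, 288.6]), array([285.2, 228.2])]
[0.47074512 0.32650156 0.11566926] [-0.40432267 -0.519495    0.22862873]
```

```bash
python3 -c "
from plant import workorder
print(workorder.close_job())"
```

```text
the job is handed in; nothing more can be done
None
```

The lid is shut and the box is pushed back against the rear stop under the hold-down lip. The hand is clear, and the job was handed in at about 17 s. The peak press on the lid was about 17 N (wrist reading), more than the light touch I intended; the reported tool height read about 38 mm below the real fingertips, so I went by contact and camera checks.

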